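Shut the tagged air valve in the microscope bench's service box

ROBOT

A 6-joint arm with a two-finger parallel gripper is mounted at the origin on the work surface. World frame = base frame: x ahead of the robot, y to its left, z up, the work surface at z = 0. Lengths are in m, angles in rad, forces in N, time in s.
With the tool pointing down it reaches from about 0.25 to 0.8 m from the base axis. Payload 8.5 kg.
Tool frame: the origin (TCP) lies midway between the tips of the shut fingers; the grasp point (between the pads) lies ctrl.pinch_z behind it (ctrl.pinch_z is the distance from the TCP to the grasp point, in m); z points along the fingers, y is the direction in which the jaws open and shut (so a half turn about z gives the same grasp; the last joint's range is limited). The gripper opens to 85 mm and grips with 20 to 120 N. Pads are 22 mm wide; open, the fingers measure 114 mm over their backs; the gripper's body (76 mm by 85 mm) begins 54 mm behind the grasp point. The pads swing forward as they close: fully open they stand 13 mm farther back than shut.
Start: joints at [1.178, 0.238, -0.013, 1.319, 0, 1.571], TCP at [0.201, 0.485, 0.231] pointing down, gripper open.
Joint ranges: [-2.66, 2.66], [-1.03, 1.9], [-1.14, 1.46], [-1.82, 2.27], [-1.45, 1.34], [-3.14, 3.14]. Speed limits (rad/s): [2.22, 2.22, 2.79, 3.14, 3.14, 3.14].

INTERFACE

Orientations are given as a unit quaternion [w, x, y, z].
In Python, from plant import ctrl gives the robot as it stands.
- The arm moves only by the tool arm_command, never from a script. Its argument "commands" is text: rows parted by semicolons, each of 5 numbers parted by spaces: the shift along the tool's x, y, z in m, then the turn about the tool's z in degrees, then the closure, from -1 (fully open) to 1 (shut). A call has 1 to 20 rows; each row is the pose to reach, as a shift and turn from the pose commanded when the call began, along the tool's axes at that moment; what a row does not reach only later rows make up. A row lasts 1/12 s, in which the tool goes at most 41.7 mm and 7.16 degrees, less where a joint would pass 70% of its speed; a pose out of reach is approached as far as the arm can. A call with a gripper value outside its range is refused whole. The fingers move at their own pace and stop on an object; "newtons" is the grip in N (left out, the last holds). Time passes only in rows, so rows that repeat a pose let the fingers close. It gives the time, the measured TCP pose, the force and the opening at its end, in the units of the state.
- ctrl.observe(): the state, without advancing time (a new reading comes with each control period).
- ctrl.get_image(name): name is "side" or "top"; returns the picture (420x560x3 uint8, red, green, blue); there is no depth.
- ctrl.camera_info(name): a dict with "vertical_fov" (degrees; the focal length in pixels is half the picture's height over the tangent of half this angle, whatever the lens; pixels are square), "cx", "cy" (the principal point, pixels), "extrinsics" (4x4, takes a point from world to camera coordinates). Camera axes: x right, y up, looking along -z (the intrinsics and any distortion apply to the point x, -y, -z); pixel columns grow to the right and rows downward; lengths in m; the calibration is good to about 2 mm. A picture is of the moment at which its call begins. camera_info takes no time and is no camera call.
- ctrl.finish_job(): hands the job in, once; it reports no verdict.
The state is a dict: "time_s": time; "joints": joint angles; "joint_vel": joint speeds; "joint_efforts": joint torques, N m; "tool_pos": TCP position; "tcp_rot": TCP orientation; "force": force on the tool from outside, world axes, zero at the start; "wrist_torque": the same for the moment, N m; "opening": finger opening in m.
Only numpy, scipy, OpenCV 4.12 (cv2) and the standard library are available. Lean on these libraries where they do the work, as an engineer would, in place of code of your own. Each camera call takes 0.05 s, during which the arm holds its last target.

TASK

Close off the air to the microscope bench: slide the loose metal cover of the service box along its guides, away from the opening and up against the end stop of the closed deck, without lifting it. Then push the handle of the valve that carries the round disc tag clockwise until it is fully shut against its stop. Leave the untagged handle, the cover's new place and the things standing around the box as they are.

Things in the scene. Friction and masses are not known exactly. Their poses are not given: they have to be found in the camera images.
- box: Grey painted metal service box fixed to the bench. Origin: on the bench under the centre of its opening. Box y runs along the cover's guides, x across, z up. Box spans x -134..134, y -105..275 mm, top face 75 mm high; opening x -112..112, y -80..80, inner floor at z 4. Guide ribs 6 mm high at x +-125..134. Two pipe stubs leave the -y side, to y -150, below z 35.
- stop (a point): Foot of the end stop, mid-width, on the top face (box x 0, y 267 mm, z 75). The stop is a bar 6 mm high across the +y end. Between the opening (y 80) and the stop the top is a closed flat deck, on which the cover goes.
- cover: Loose aluminium plate 244 (x) x 184 (y) x 6 mm, 0.3 to 0.65 kg, on the box top between the ribs (3 mm play each side), axes as the box's; slides at 1 to 8 N. Origin: centre of its underside; starts at box y -6..12 mm, is at y 175 at the end stop. On its middle a raised solid panel 100 x 100 x 20 mm, top 26 mm above the origin; push on its -y wall (50 mm from the origin).
- marked_handle (a joint): Angle of the tagged valve's handle, rad: 0 = open, handle along the box's +y; 1.571 = fully shut against its stop, handle along the box's +x. Vertical axis; turns clockwise from above as it shuts. Starts at 0 to 0.4, stays where it is left, needs about 0.12 N m (3 N at 40 mm from the axis).
- marked_hub (a point): On the turning axis of the tagged handle, at the top of its bar, 58 mm above the bench. A flat round steel disc tag, 38 mm wide, 4 mm thick, lies on the bar here, with a screw head on it (top 66 mm). The hub is at y -30 mm and either x -55 or x +45 mm in the box frame; the other valve is at the other place.
- marked_tip (a point): Middle of the free end of the tagged handle, 60 mm from its axis, 51 mm above the bench; moves with it. The handle is a straight steel bar 14 mm wide, 14 mm high (44 to 58 mm above the bench), from 10 mm behind the axis to 60 mm in front. Below it pipes run along the box's y, tops 28 mm above the bench; valve bodies 26 x 44 mm under the hubs reach 30 mm, their stems (14 mm wide) 44.
- plain_handle (a joint): Angle of the untagged valve's handle, same meaning; starts between 0 and 0.25 and is to be left alone.
- plain_hub (a point): Point on the turning axis of the untagged valve's handle, top of its bar: the same bar without the disc, only a small screw head.
- plain_tip (a point): Middle of the free end of the untagged handle, 60 mm from its axis.
- bottle: Loose brown glass bottle, 48 mm wide, 100 mm tall, standing on the bench off the box's -y end; origin: centre of its base. Leave it.
- beaker: Loose white cup, 64 mm wide, 75 mm tall, standing on the bench off the box's +y end; origin: centre of its base. Leave it.
- slidebox: Loose grey box for glass slides, 55 x 90 x 35 mm, on the bench beyond the box's +x side; origin: centre of its underside. Leave it.

How it is judged:
On the way, in this order (a step that is already met when the one before it is completed fails the run):
1. the cover lies flat on the deck, slid to within 15 mm of the end stop, the handles revealed (y of cover in the frame of box above 0.16 m and z of cover in the frame of box below 0.08 m), for 0.2 s.
2. the tagged handle is pushed shut (value of joint marked_handle above 1.45 rad), for 0.2 s.
At the end, for the whole second after the job is handed in: The cover lies flat and still on the deck within 15 mm of its end stop, the tagged handle is within 0.12 rad (7 degrees) of fully shut, and the tip of the untagged handle is within 12 mm of where it was (all of step 1 and y of cover in the frame of box below 0.185 m and angle between cover's own z axis and vertical below 0.05 rad and linear speed of cover below 0.01 m/s and value of joint marked_handle above 1.45 rad and distance of plain_tip from where it was at the start of the episode below 0.012 m); the robot touches nothing.
It fails at once if the cover is lifted (more than 15 mm) or tipped up instead of slid (z of cover in the frame of box above 0.09 m or angle between cover's own z axis and vertical above 0.15 rad).
It fails at once if the untagged handle is moved (its tip by more than 12 mm) (distance of plain_tip from where it was at the start of the episode above 0.012 m).
It fails at once if the bottle, cup or slide box is moved by more than 30 mm, lifted or knocked over (distance of any of bottle, beaker, slidebox from where it was at the start of the episode above 0.03 m or angle between any of bottle, beaker's own z axis and vertical above 0.5 rad).
It also fails if it takes over 48 s, if anything falls off the work surface, if the arm or the gripper's body presses on something with over 40 N, if the wrist force passes 120 N, or if a joint passes its speed limit or range.

## Working session

There is one attempt and no reset: what is moved stays moved. The work goes in short steps, Python scripts to look and compute and a tool call to move; the robot and the scene stay as the last step left them, time stands still between calls to the robot, and variables do not carry over. Pictures are saved under pics/ and viewed, and the job is handed in when it is done.

Besides the shell and the picture viewer there is one more tool, called after "Emit:" as a command line: name --argument value ..., lists and objects as JSON in quotes. arm_command: Moves the arm, as the interface text tells. Its arguments: {"type":"object","properties":{"commands":{"type":"string"},"newtons":{"type":"number"}},"required":["commands"]}

```bash
mkdir -p pics; ls; python3 - <<'E'
from plant import ctrl
import cv2
for n in("side","top"):
    cv2.imwrite(f"pics/{n}0.png",cv2.resize(ctrl.get_image(n)[:,:,::-1],None,fx=1.4,fy=1.4,interpolation=cv2.INTER_CUBIC))
    print(ctrl.camera_info(n))
print(ctrl.observe(),ctrl.pinch_z)
E
```

```text
pics
{'vertical_fov': 54.80638433548697, 'cx': 279.63171326766343, 'cy': 209.73451810333205, 'extrinsics': array([[ 9.75733844e-01, -2.18958592e-01,  7.74562600e-04,
        -6.10998933e-01],
       [ 1.61058661e-01,  7.20104879e-01,  6.74914122e-01,
        -1.50390843e-01],
       [-1.48336012e-01, -6.58411800e-01,  7.37895879e-01,
        -9.19269441e-01],
       [ 0.00000000e+00,  0.00000000e+00,  0.00000000e+00,
         1.00000000e+00]])}
{'vertical_fov': 47.30704503539149, 'cx': 283.45740538837225, 'cy': 204.0064346157105, 'extrinsics': array([[ 5.95967844e-03, -9.99981813e-01,  9.25632789e-04,
        -1.16915923e-02],
       [ 9.83019018e-01,  6.02835225e-03,  1.83404659e-01,
        -6.16103609e-01],
       [-1.83406903e-01, -1.83118156e-04,  9.83037067e-01,
        -1.11839429e+00],
       [ 0.00000000e+00,  0.00000000e+00,  0.00000000e+00,
         1.00000000e+00]])}
{'time_s': 0.1, 'joints': array([ 1.17802453e+00,  2.38702585e-01, -1.41702328e-02,  1.31923412e+00,
        5.87539923e-06,  1.57082965e+00]), 'joint_vel': array([-1.10520000e-03, -1.29800280e-03,  1.67168733e-03, -1.97327064e-03,
       -8.10577663e-06, -1.27306068e-04]), 'joint_efforts': array([ 9.32508883e-04, -5.39722931e+01,  3.46998060e+01,  1.34589957e-02,
        7.79629477e-05,  8.76752495e-06]), 'tool_pos': array([0.20079306, 0.48466237, 0.23075137]), 'tcp_rot': array([-1.30737798e-04,  1.95142281e-01,  9.80774725e-01, -6.42138998e-04]), 'force': array([ 0.10969968, -0.21544604,  0.06930095]), 'wrist_torque': array([-0.00965106, -0.04582134,  0.01595831]), 'opening': 0.08566501313968514} 0.0187
```

View pics/side0.png

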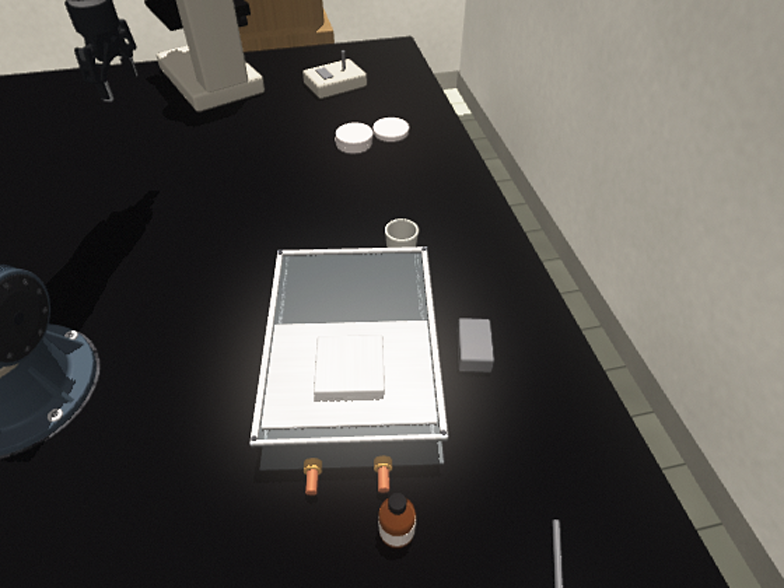

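View pics/top0.png

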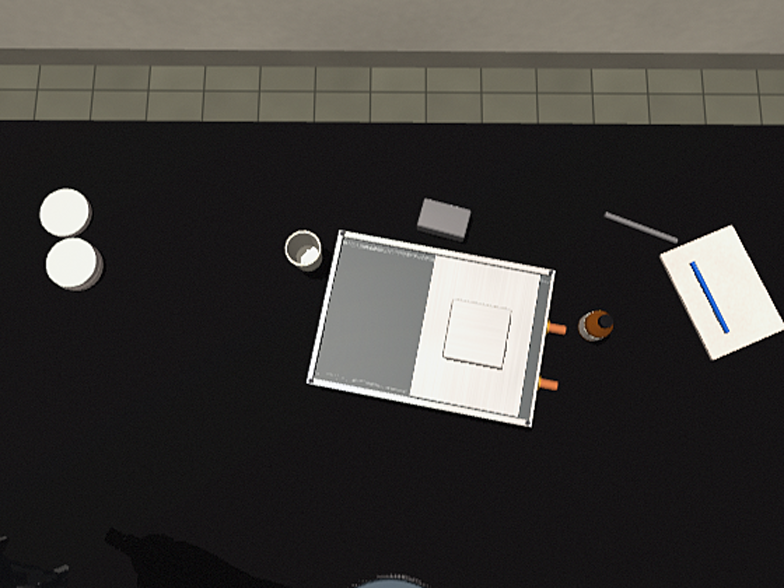

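The side view shows the box with the cover panel at about (350,367) in the enlarged picture. The top view shows the box corners near (342,233), (553,270), (530,425), (310,382) and the panel at (477,333). I'll enlarge both to read the corners.

```bash
cat > h.py <<'E'
from plant import ctrl
import numpy as np, cv2
def cam(n):
    i=ctrl.camera_info(n); f=210/np.tan(np.radians(i['vertical_fov'])/2); return f,i['cx'],i['cy'],i['extrinsics']
def proj(n,P):
    f,cx,cy,E=cam(n); c=np.atleast_2d(P)@E[:3,:3].T+E[:3,3]
    return np.c_[cx+f*c[:,0]/-c[:,2], cy+f*-c[:,1]/-c[:,2]]
def unproj(n,uv,z):
    f,cx,cy,E=cam(n); R=E[:3,:3]; C=-R.T@E[:3,3]
    uv=np.atleast_2d(uv); d=np.c_[(uv[:,0]-cx)/f,-(uv[:,1]-cy)/f,-np.ones(len(uv))]@R
    return C+d*((z-C[2])/d[:,2])[:,None]
def crop(img,x0,y0,w,h,k,name):
    c=cv2.resize(img[y0:y0+h,x0:x0+w,::-1],None,fx=k,fy=k,interpolation=cv2.INTER_CUBIC)
    cv2.imwrite('pics/'+name,c)
E
python3 - <<'E'
from h import *
t=ctrl.get_image("top"); s=ctrl.get_image("side")
np.save('t0.npy',t);np.save('s0.npy',s)
crop(t,200,150,200,150,4,'t1.png')
crop(s,160,160,200,200,3,'s1.png')
E
```

```text
(no output)
```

View pics/t1.png

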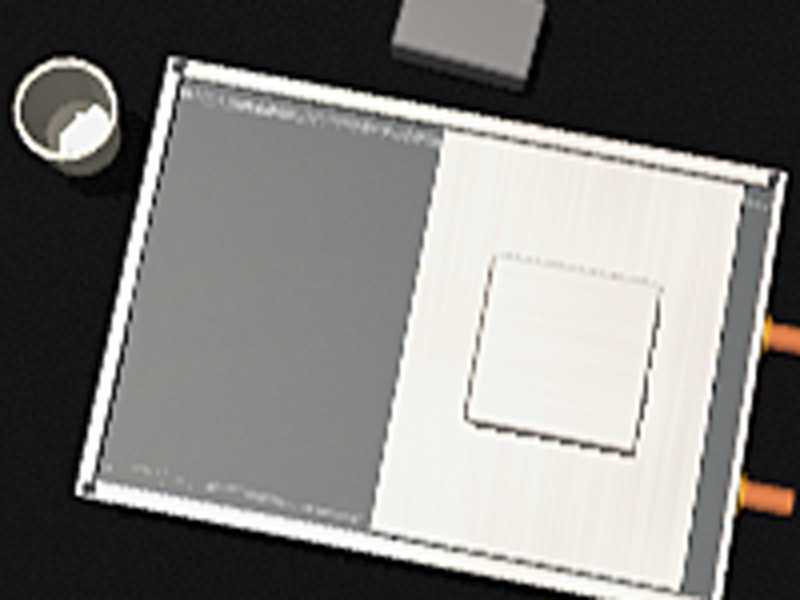

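View pics/s1.png

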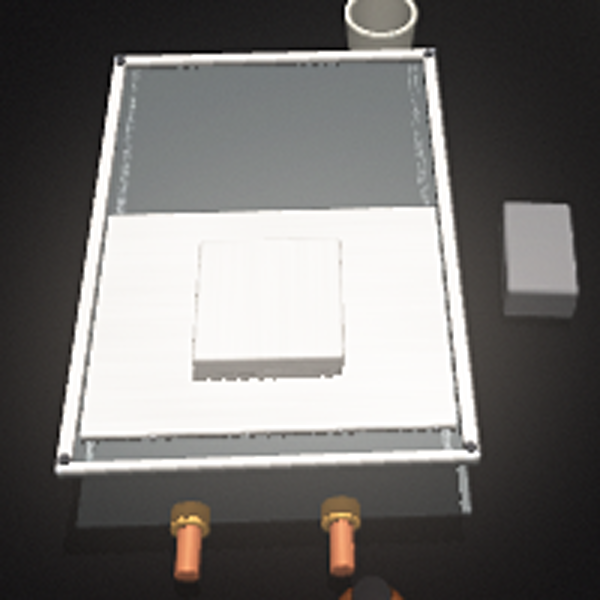

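Top crop: the outer rim corners are at (168,57), (787,175) and (77,494), and the panel top at (493,257), (663,285), (634,454) and (465,420). The side crop's rim corners are at (113,57), (436,50), (480,466) and (55,472). Next I fit the pose using both cameras.

```bash
cat > fit.py <<'E'
from h import *
from scipy.optimize import least_squares
obs=[("top",(168,57),(134,275,81)),("top",(787,174),(134,-105,81)),("top",(77,494),(-134,275,81)),
("side",(113,56),(-134,275,81)),("side",(436,49),(134,275,81)),("side",(480,463),(134,-105,81)),("side",(56,470),(-134,-105,81))]
cov=[("top",(493,256),(50,50,101)),("top",(663,285),(50,-50,101)),("top",(634,454),(-50,-50,101)),("top",(465,420),(-50,50,101)),
("side",(203,240),(-50,50,101)),("side",(342,238),(50,50,101)),("side",(344,357),(50,-50,101)),("side",(193,360),(-50,-50,101)),
("top",(443,130),(122,92,81)),("top",(371,527),(-122,92,81))]
def px(n,c): return np.array(c)/4+(200,150) if n=="top" else np.array(c)/3+(160,160)
def W(p,P):
    c,s=np.cos(p[2]),np.sin(p[2]); P=np.array(P,float)/1000
    return np.array([p[0]+c*P[0]-s*P[1],p[1]+s*P[0]+c*P[1],P[2]])
def fit(o):
    r=least_squares(lambda p:np.concatenate([proj(n,W(p,P))[0]-px(n,c) for n,c,P in o]),[.5,0,0],loss='soft_l1')
    print(r.x,np.degrees(r.x[2])); print(r.fun.reshape(-1,2).round(1).tolist()); return r.x
if __name__=="__main__":
    b=fit(obs); c=fit(cov)
    for cm in("top","side"): print(cm);fit([o for o in obs if o[0]==cm]); 
    R=np.array([[np.cos(b[2]),np.sin(b[2])],[-np.sin(b[2]),np.cos(b[2])]]); print("cover in box",R@(c[:2]-b[:2]))
    for n,z,uv in(("bottle",.1,(606,321)),("beaker",.075,(302,250)),("slide",.035,(444,217))): 
        w=unproj("top",np.array(uv)/1.4,z)[0];print(n,w,R@(w[:2]-b[:2]))
E
python3 fit.py
```

```text
[ 0.528531   -0.15377999 -0.1838391 ] -10.533204493280092
[[0.7, -0.3], [0.2, -0.8], [0.0, -0.7], [0.2, 0.1], [-1.1, -0.2], [-0.2, -1.8], [-0.8, 0.6]]
[ 0.52999902 -0.14298852 -0.18358616] -10.518712084777471
[[0.6, -1.5], [0.1, -0.8], [0.5, -1.0], [0.1, -0.7], [-1.8, -0.0], [-1.1, -0.7], [-0.4, -0.5], [-1.1, 0.1], [0.4, -0.7], [-0.2, 0.3]]
top
[ 0.52708772 -0.15310636 -0.18371672] -10.52619252140738
[[0.4, 0.2], [-0.1, -0.2], [-0.3, -0.0]]
side
[ 0.52933077 -0.15476681 -0.18857623] -10.804622083699092
[[1.1, 0.1], [-0.2, 0.2], [0.1, -1.1], [-0.6, 0.7]]
cover in box [-0.00052945  0.01087799]
bottle [ 0.5501596  -0.35761549  0.1       ] [ 0.05852635 -0.19644687]
beaker [0.67484599 0.15749931 0.075     ] [0.08694595 0.33278113]
slide [ 0.74775768 -0.09299828  0.035     ] [0.2044213  0.09983328]
```

```bash
cat >> h.py <<'E'
from scipy.spatial.transform import Rotation as Rn
B=np.array([.5285,-.1536]); YW=-.1838
def b2w(x,y): 
    c,s=np.cos(YW),np.sin(YW); return B+np.array([c*x-s*y,s*x+c*y])/1000
def w2b(p):
    c,s=np.cos(YW),np.sin(YW); d=np.array(p[:2])-B; return np.array([c*d[0]+s*d[1],-s*d[0]+c*d[1]])*1000
def R():
    q=ctrl.observe()['tcp_rot']; return Rn.from_quat([q[1],q[2],q[3],q[0]]).as_matrix()
def shift(x,y,z): # box mm x,y ; z mm
    o=ctrl.observe(); return (R().T@(np.r_[b2w(x,y),z/1000]-o['tool_pos'])).round(4)
def st():
    o=ctrl.observe(); r=R(); print('t',o['time_s'],'box',w2b(o['tool_pos']).round(1),'z',o['tool_pos'][2].round(4),'xyaw-boxy',np.degrees(np.arctan2(r[1,0],r[0,0])-YW-np.pi/2).round(2),'F',o['force'].round(1),'open',round(o['opening'],4),'q',o['joints'].round(2))
E
python3 -c "
from h import *
st();print(shift(0,-68,231),shift(0,-68,130))"
```

```text
t 0.2 box [-438.8  567.8] z 0.2309 xyaw-boxy 78.02 F [-0.3  0.5  0.5] open 0.0853 q [ 1.18  0.24 -0.01  1.32 -0.    1.57]
[-5.612e-01 -5.309e-01  4.000e-04] [-0.5611 -0.5308  0.1014]
```

Emit:
arm_command --commands "-0.561 -0.531 0 78 1;-0.561 -0.531 0 78 1;-0.561 -0.531 0 78 1;-0.561 -0.531 0 78 1;-0.561 -0.531 0 78 1;-0.561 -0.531 0 78 1;-0.561 -0.531 0 78 1;-0.561 -0.531 0 78 1;-0.561 -0.531 0 78 1;-0.561 -0.531 0 78 1;-0.561 -0.531 0 78 1;-0.561 -0.531 0 78 1;-0.561 -0.531 0 78 1;-0.561 -0.531 0 78 1;-0.561 -0.531 0 78 1;-0.561 -0.531 0 78 1;-0.561 -0.531 0 78 1;-0.561 -0.531 0 78 1;-0.561 -0.531 0 78 1;-0.561 -0.531 0 78 1"

```text
time_s: 1.87
tool_pos: [0.5173, -0.2245, 0.2301]
tcp_rot: [0.0, 0.77, 0.638, -0.0]
force: [-0.6, 0.8, 0.3]
opening: 0.0001
```

```bash
python3 -c "
from h import *
st();print(shift(0,-68,120), shift(0,-68,90))"
```

```text
t 1.8667 box [  2.  -71.7] z 0.2301 xyaw-boxy -0.18 F [-0.6  0.8  0.3] open 0.0001 q [-0.41  0.31  0.08  1.34 -0.    1.35]
[ 0.0038 -0.002   0.1101] [ 0.0039 -0.002   0.1401]
```

Emit:
arm_command --commands "0.003 -0.002 0.04 0 1;0.003 -0.002 0.07 0 1;0.003 -0.002 0.1 0 1;0.003 -0.002 0.12 0 1;0.003 -0.002 0.13 0 1;0.003 -0.002 0.139 0 1;0.003 -0.002 0.139 0 1;0.003 -0.002 0.139 0 1"

```text
time_s: 2.53
tool_pos: [0.5149, -0.217, 0.093]
tcp_rot: [0.0, 0.769, 0.639, 0.0]
force: [-1.5, 0.6, -0.0]
opening: -0.0002
```

```bash
python3 -c "
from h import *
st();print(shift(0,114,89))
t=ctrl.get_image('top');s=ctrl.get_image('side');crop(s,160,160,200,200,3,'s2.png')"
```

```text
t 2.5333 box [ -1.8 -64.8] z 0.093 xyaw-boxy 0.04 F [-1.5  0.6 -0. ] open -0.0002 q [-0.4   0.37 -0.19  1.01 -0.    1.36]
[0.1788 0.0019 0.004 ]
```

View pics/s2.png

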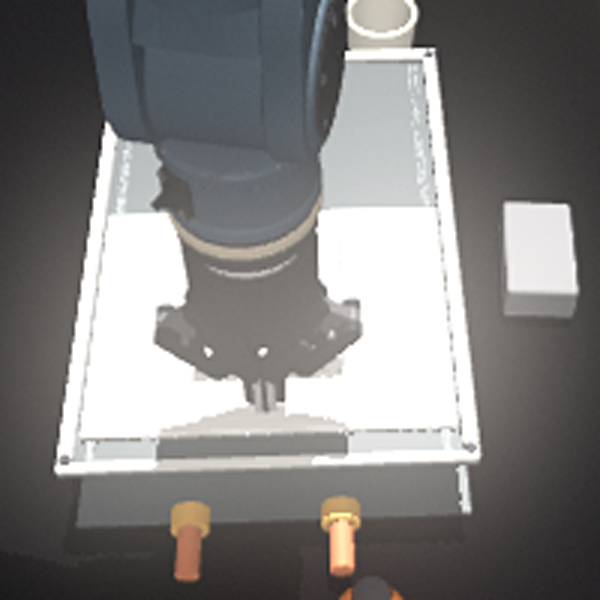

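The fingers stand just in front of the panel's -y wall. Now I push.

Emit:
arm_command --commands "0.01 0.002 0.003 0 1;0.02 0.002 0.003 0 1;0.03 0.002 0.003 0 1;0.04 0.002 0.003 0 1;0.05 0.002 0.003 0 1;0.06 0.002 0.003 0 1;0.07 0.002 0.003 0 1;0.08 0.002 0.003 0 1;0.09 0.002 0.003 0 1;0.1 0.002 0.003 0 1;0.11 0.002 0.003 0 1;0.12 0.002 0.003 0 1;0.13 0.002 0.003 0 1;0.138 0.002 0.003 0 1;0.145 0.002 0.003 0 1;0.152 0.002 0.003 0 1;0.158 0.002 0.003 0 1;0.163 0.002 0.003 0 1;0.166 0.002 0.003 0 1;0.168 0.002 0.003 0 1"

```text
time_s: 4.3
tool_pos: [0.5472, -0.0518, 0.0893]
tcp_rot: [-0.0, 0.769, 0.639, -0.0]
force: [-0.7, -2.3, 1.4]
opening: 0.0
```

```bash
python3 -c "
from h import *
st();print(shift(0,114,90))
t=ctrl.get_image('top');s=ctrl.get_image('side');crop(s,160,160,200,200,3,'s3.png');crop(t,200,150,200,150,4,'t3.png')"
```

```text
t 4.3 box [ -0.3 103.5] z 0.0893 xyaw-boxy 0.04 F [-0.7 -2.3  1.4] open 0.0 q [-0.09  0.36 -0.21  0.99 -0.    1.66]
[ 0.0105  0.0003 -0.0007]
```

View pics/s3.png

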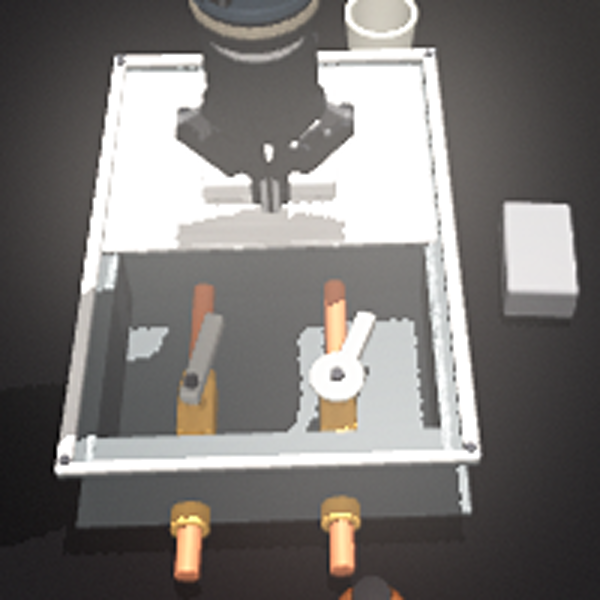

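View pics/t3.png

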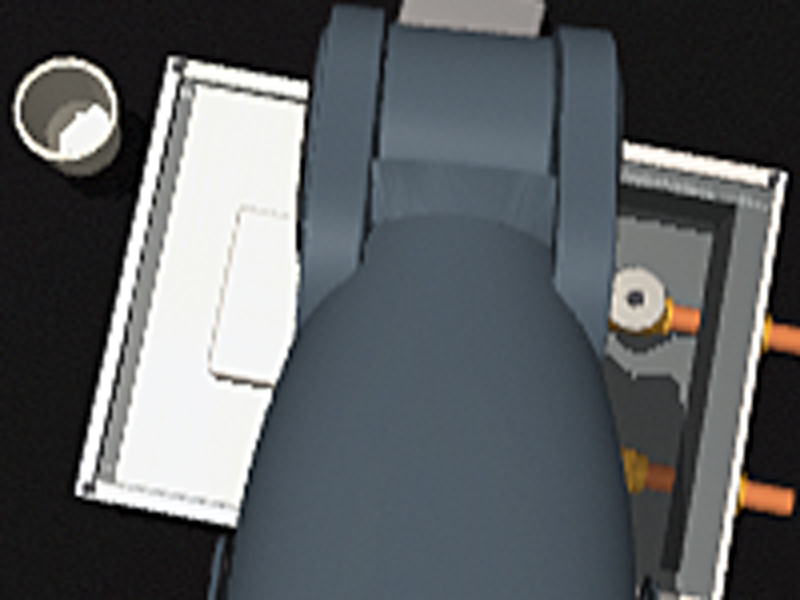

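The tagged valve (white disc at (337,377) in the side crop) is the +x one. The cover still has a gap of about 10 mm to its stop (the strip at x≈185 in the top crop), so I push on gently.

Emit:
arm_command --commands "0.002 0 0 0 1;0.004 0 0 0 1;0.006 0 0 0 1;0.007 0 0 0 1;0.008 0 0 0 1;0.009 0 0 0 1;0.009 0 0 0 1;0.009 0 0 0 1"

```text
time_s: 5.07
tool_pos: [0.5488, -0.0431, 0.0893]
tcp_rot: [-0.0, 0.769, 0.639, 0.0]
force: [0.4, -0.3, 0.0]
opening: 0.0002
```

```bash
python3 -c "
from h import *
st();print(shift(0,114,90))
t=ctrl.get_image('top');crop(t,200,150,200,150,4,'t4.png')"
```

```text
t 5.0667 box [ -0.2 112.3] z 0.0893 xyaw-boxy 0.04 F [ 0.4 -0.3  0. ] open 0.0002 q [-0.08  0.37 -0.21  0.99  0.    1.68]
[ 0.0017  0.0002 -0.0007]
```

View pics/t4.png

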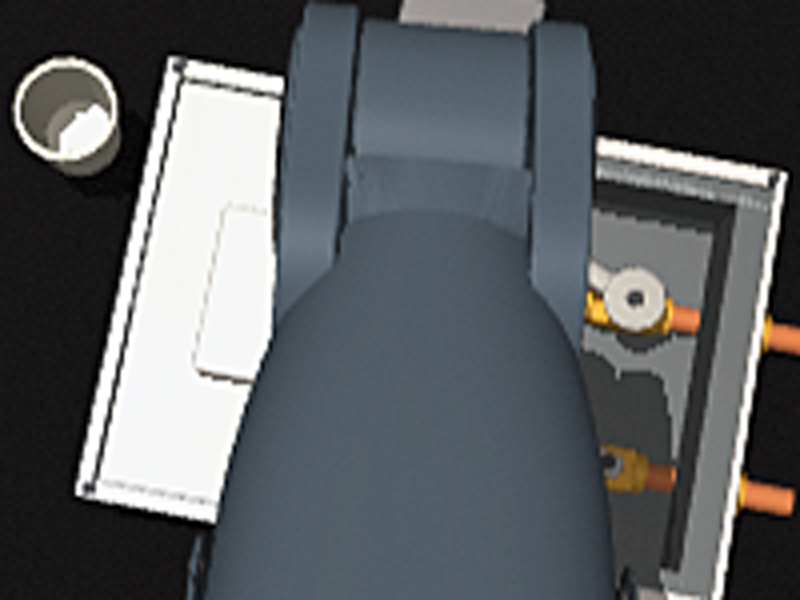

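The cover is nearly at the stop. I'll nudge it, watch the force, then back off and rise.

Emit:
arm_command --commands "0.001 0 0 0 1;0.002 0 0 0 1;0.003 0 0 0 1;0.003 0 0 0 1"

```text
time_s: 5.45
tool_pos: [0.5494, -0.0403, 0.0894]
tcp_rot: [0.0, 0.769, 0.639, -0.0]
force: [-0.8, -1.8, -1.1]
opening: 0.0001
```

Emit:
arm_command --commands "-0.01 0 0 0 1;-0.025 0 0 0 1;-0.04 0 0 0 1;-0.05 0 -0.02 0 1;-0.05 0 -0.05 0 1;-0.05 0 -0.09 0 1;-0.05 0 -0.12 0 1;-0.05 0 -0.15 0 1;-0.05 0 -0.15 0 1"

```text
time_s: 6.2
tool_pos: [0.5423, -0.0904, 0.2453]
tcp_rot: [0.003, 0.769, 0.639, 0.003]
force: [1.2, 0.6, 0.7]
opening: 0.0001
```

```bash
python3 -c "
from h import *
st()
t=ctrl.get_image('top');s=ctrl.get_image('side');crop(s,160,160,200,200,3,'s5.png');crop(t,200,150,200,150,4,'t5.png')
hub=np.r_[b2w(45,-30),.062];print((proj('side',hub)-160)*3,(proj('top',hub)-(200,150))*4)
for th in(0,.2,.4):
  p=np.r_[b2w(45+60*np.sin(th),-30+60*np.cos(th)),.058];print(th,(proj('side',p)-160)*3,(proj('top',p)-(200,150))*4)
"
```

```text
t 6.2 box [ 2.  64.6] z 0.2453 xyaw-boxy 0.01 F [1.2 0.6 0.7] open 0.0001 q [-0.17  0.27  0.07  1.36  0.    1.59]
[[336.15088763 375.61319776]] [[636.10384856 295.71224796]]
0 [[334.19731708 306.68876911]] [[537.75809681 278.21787524]]
0.2 [[350.79561846 307.56190778]] [[543.00344586 259.59984645]]
0.4 [[366.88774711 311.15225904]] [[551.88232884 242.51566683]]
```

View pics/s5.png

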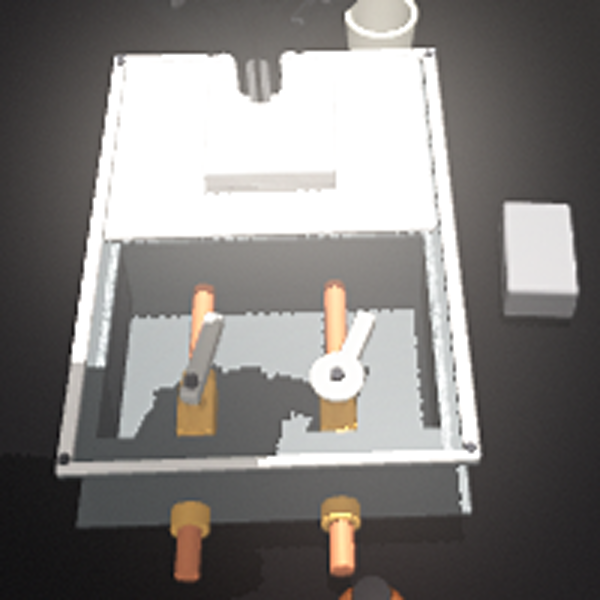

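View pics/t5.png

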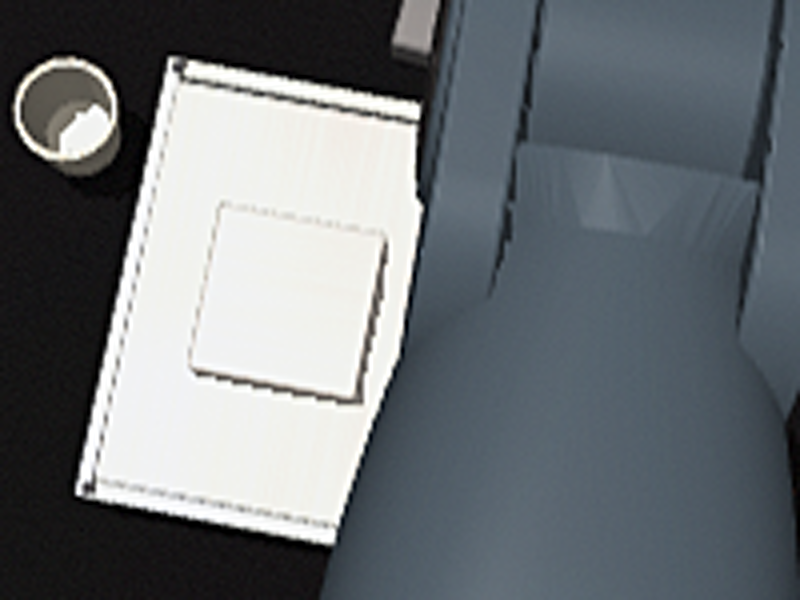

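The cover is against its stop and the panel is at (285,300) in the top crop. The side crop shows the tagged tip at about (366,314), which gives θ≈0.4. I turn the tool -90° so the knuckles lie along box y, then descend between the handles.

```bash
python3 -c "
from h import *
st();print(shift(26,26,200))"
```

```text
t 6.3 box [ 0.4 64.7] z 0.2403 xyaw-boxy 0.02 F [ 0.1 -0.4  0.5] open 0.0001 q [-0.17  0.27  0.06  1.35  0.    1.59]
[-0.0387  0.0255  0.0404]
```

Emit:
arm_command --commands "-0.039 0.0255 0.04 -90 1;-0.039 0.0255 0.04 -90 1;-0.039 0.0255 0.04 -90 1;-0.039 0.0255 0.04 -90 1;-0.039 0.0255 0.04 -90 1;-0.039 0.0255 0.04 -90 1;-0.039 0.0255 0.04 -90 1;-0.039 0.0255 0.04 -90 1;-0.039 0.0255 0.04 -90 1;-0.039 0.0255 0.04 -90 1;-0.039 0.0255 0.04 -90 1;-0.039 0.0255 0.04 -90 1;-0.039 0.0255 0.04 -90 1;-0.039 0.0255 0.04 -90 1;-0.039 0.0255 0.04 -90 1"

```text
time_s: 7.55
tool_pos: [0.5575, -0.1326, 0.198]
tcp_rot: [-0.001, 0.093, 0.996, 0.0]
force: [0.1, -0.9, 0.3]
opening: -0.0001
```

```bash
python3 -c "
from h import *
st();print(shift(26,26,42));print(R().round(2))"
```

```text
t 7.55 box [24.6 26. ] z 0.198 xyaw-boxy 89.87 F [ 0.1 -0.9  0.3] open -0.0001 q [-0.23  0.33  0.04  1.28  0.   -0.05]
[-0.0017  0.      0.156 ]
[[-0.98  0.18 -0.  ]
 [ 0.18  0.98  0.  ]
 [ 0.    0.   -1.  ]]
```

Emit:
arm_command --commands "-0.001 0 0.03 0 1;-0.001 0 0.06 0 1;-0.001 0 0.09 0 1;-0.001 0 0.11 0 1;-0.001 0 0.125 0 1;-0.001 0 0.14 0 1;-0.001 0 0.15 0 1;-0.001 0 0.155 0 1;-0.001 0 0.155 0 1;-0.001 0 0.155 0 1"

```text
time_s: 8.38
tool_pos: [0.5593, -0.1328, 0.0446]
tcp_rot: [0.0, 0.092, 0.996, -0.0]
force: [-0.3, 0.5, 0.8]
opening: -0.0002
```

```bash
python3 -c "
from h import *
st()
s=ctrl.get_image('side');crop(s,160,160,200,200,3,'s6.png')
p0=w2b(ctrl.observe()['tool_pos'])
for f in np.arange(.3,1.6,.1):
  h=7+11*np.cos(f)+14.5*np.sin(f); c=np.array([45+46*np.sin(f)-h*np.cos(f),-30+46*np.cos(f)+h*np.sin(f)]); d=c-p0
  print(round(f,2),c.round(0),'cmd',(-d[0]/1000).round(4),(d[1]/1000).round(4))"
```

```text
t 8.3833 box [26.4 26.1] z 0.0446 xyaw-boxy 89.98 F [-0.3  0.5  0.8] open -0.0002 q [-0.23  0.44 -0.21  0.91 -0.   -0.05]
0.3 [38. 20.] cmd -0.011 -0.0057
0.4 [42. 21.] cmd -0.0152 -0.0048
0.5 [46. 22.] cmd -0.0196 -0.0044
0.6 [51. 22.] cmd -0.0242 -0.0044
0.7 [56. 21.] cmd -0.0289 -0.0049
0.8 [61. 20.] cmd -0.0338 -0.006
0.9 [65. 18.] cmd -0.0386 -0.0077
1.0 [70. 16.] cmd -0.0434 -0.0101
1.1 [75. 13.] cmd -0.0479 -0.013
1.2 [79. 10.] cmd -0.0522 -0.0166
1.3 [83.  5.] cmd -0.0562 -0.0207
1.4 [86.  1.] cmd -0.0596 -0.0254
1.5 [89. -5.] cmd -0.0625 -0.0306
```

View pics/s6.png

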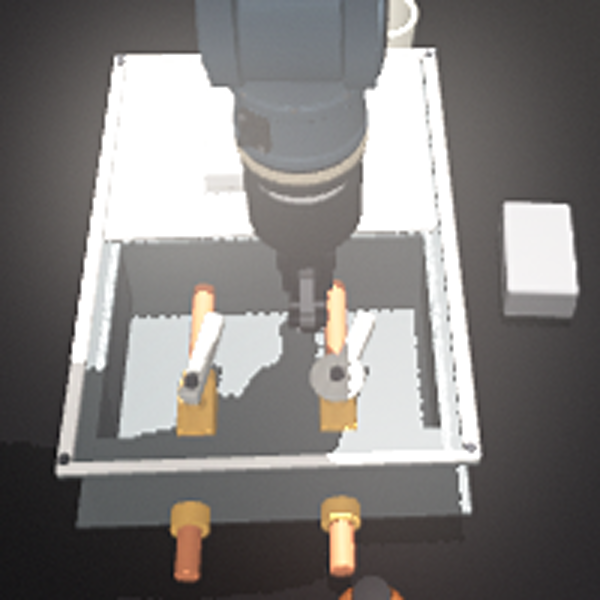

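The fingers are at (305,310), left of the tagged handle and clear of the plain one. Now I sweep the arc.

Emit:
arm_command --commands "-0.006 -0.002 0 0 1;-0.011 -0.004 0 0 1;-0.015 -0.005 0 0 1;-0.02 -0.0045 0 0 1;-0.024 -0.0045 0 0 1;-0.029 -0.005 0 0 1;-0.034 -0.006 0 0 1;-0.0385 -0.0075 0 0 1;-0.0435 -0.01 0 0 1;-0.048 -0.013 0 0 1;-0.052 -0.0165 0 0 1;-0.054 -0.0185 0 0 1;-0.056 -0.0205 0 0 1;-0.058 -0.023 0 0 1;-0.0595 -0.0255 0 0 1;-0.061 -0.028 0 0 1;-0.062 -0.03 0 0 1;-0.0625 -0.031 0 0 1;-0.0625 -0.031 0 0 1"

```text
time_s: 10.02
tool_pos: [0.6152, -0.175, 0.0444]
tcp_rot: [0.0, 0.092, 0.996, -0.0]
force: [0.2, 1.1, -0.0]
opening: 0.0
```

```bash
python3 -c "
from h import *
st()
s=ctrl.get_image('side');crop(s,160,160,200,200,3,'s7.png')"
```

```text
t 10.0167 box [89.1 -5.2] z 0.0444 xyaw-boxy 90.01 F [ 0.2  1.1 -0. ] open 0.0 q [-0.28  0.54 -0.04  0.99 -0.   -0.09]
```

View pics/s7.png

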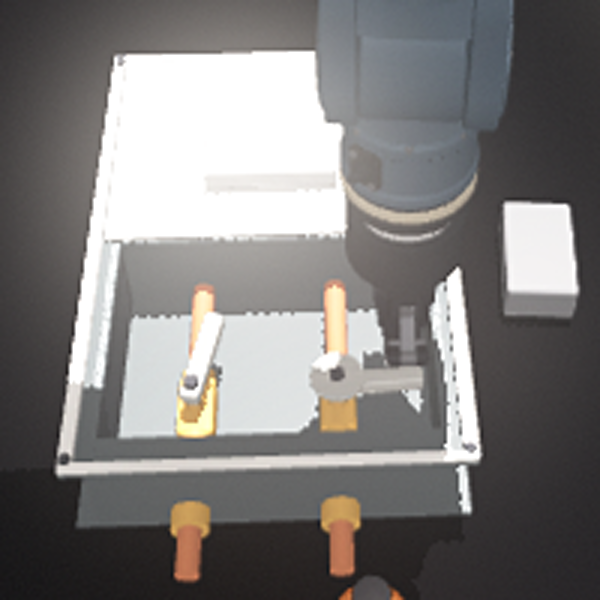

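The handle is nearly along +x, with its tip at (422,378). I press gently toward the stop.

Emit:
arm_command --commands "0 -0.001 0 0 1;0 -0.002 0 0 1;0 -0.003 0 0 1;0 -0.003 0 0 1;0 -0.003 0 0 1"

```text
time_s: 10.48
tool_pos: [0.6148, -0.1777, 0.0445]
tcp_rot: [0.0, 0.092, 0.996, -0.0]
force: [2.0, 2.0, -1.0]
opening: -0.0004
```

Emit:
arm_command --commands "0 -0.001 0 0 1;0 -0.002 0 0 1;0 -0.002 0 0 1;0 -0.002 0 0 1"

```text
time_s: 10.82
tool_pos: [0.6147, -0.1782, 0.0445]
tcp_rot: [0.001, 0.091, 0.996, 0.001]
force: [4.1, 8.6, 0.5]
opening: -0.0002
```

```bash
python3 -c "
from h import *
st()
s=ctrl.get_image('side');crop(s,160,160,200,200,3,'s8.png')
for th in(1.3,1.45,1.57):
  p=np.r_[b2w(45+60*np.sin(th),-30+60*np.cos(th)),.058];print(th,(proj('side',p)-160)*3)"
```

```text
t 10.8167 box [89.2 -8.4] z 0.0445 xyaw-boxy 90.09 F [4.1 8.6 0.5] open -0.0002 q [-0.28  0.54 -0.04  0.99  0.   -0.1 ]
1.3 [[418.60124281 356.21041928]]
1.45 [[422.01691088 366.99328604]]
1.57 [[423.40221326 375.93199094]]
```

View pics/s8.png

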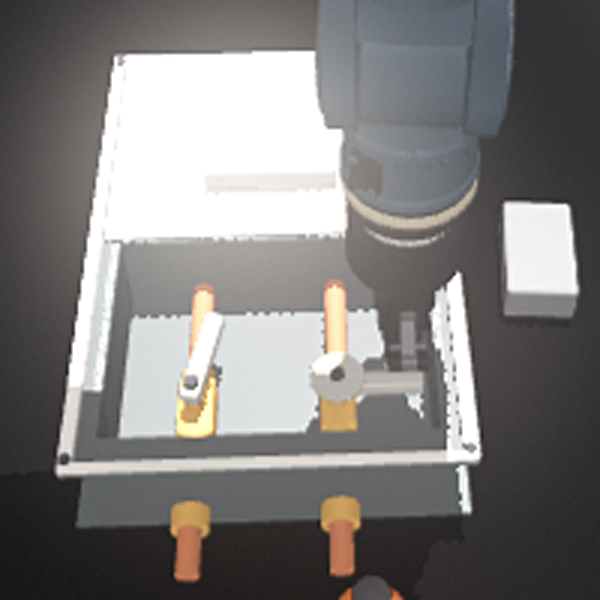

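The force rose to about 9 N with the motion stalled, at box y -8.4, exactly where geometry puts fully shut. I back off in +y and rise.

Emit:
arm_command --commands "0 0.005 0 0 1;0.004 0.013 0 0 1;0.008 0.02 0 0 1;0.008 0.02 0 0 1;0.008 0.02 -0.03 0 1;0.008 0.02 -0.06 0 1;0.008 0.02 -0.1 0 1;0.008 0.02 -0.14 0 1;0.008 0.02 -0.16 0 1;-0.0 -0.1 -0.2 0 1;-0.0 -0.2 -0.2 0 1;0.1 -0.2 -0.2 0 1;0.2 -0.2 -0.2 0 1;0.2 -0.2 -0.2 0 1;0.2 -0.2 -0.2 0 1;0.2 -0.2 -0.2 0 1;0.2 -0.2 -0.2 0 1;0.2 -0.2 -0.2 0 1;0.2 -0.2 -0.2 0 1"

```text
time_s: 12.45
tool_pos: [0.3792, -0.3404, 0.2451]
tcp_rot: [0.0, 0.093, 0.996, -0.001]
force: [0.3, 0.6, 0.0]
opening: -0.0
```

```bash
python3 -c "
from h import *
st()
s=ctrl.get_image('side');t=ctrl.get_image('top');crop(s,160,160,200,200,3,'s9.png');crop(t,190,130,230,180,3.4,'t9.png')"
```

```text
t 12.45 box [-112.6 -211. ] z 0.2451 xyaw-boxy 89.84 F [0.3 0.6 0. ] open -0.0 q [-0.73  0.21 -0.02  1.34 -0.   -0.54]
```

View pics/s9.png

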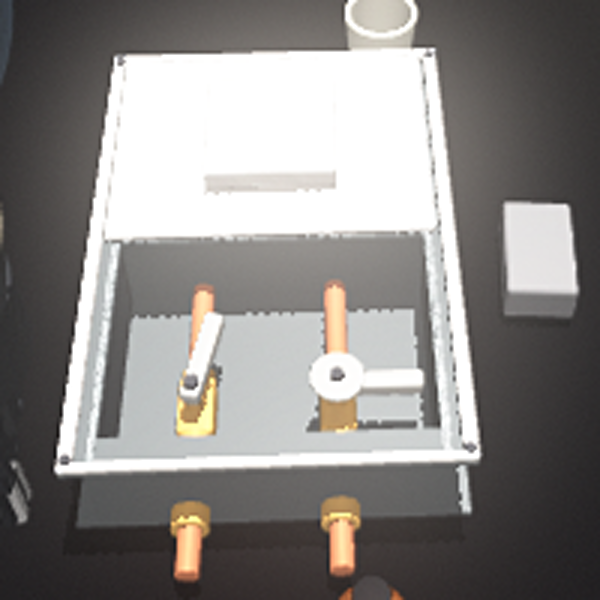

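View pics/t9.png

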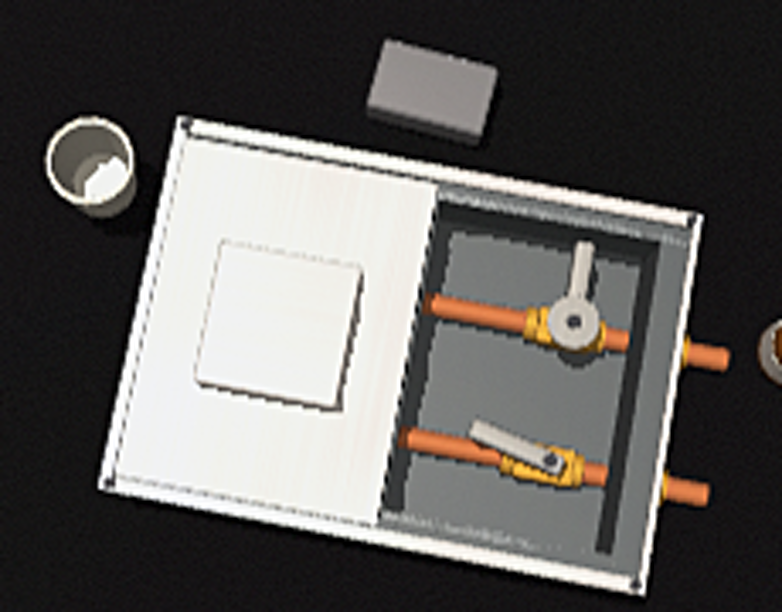

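The cover is at the stop (front edge about (410,350)). The tagged handle points along box +x (tip at (585,243)), and the plain handle and loose items are in place. The arm is clear, so I hand in.

```bash
python3 -c "
from h import *
print(ctrl.finish_job())"
```

```text
the job is handed in; nothing more can be done
None
```

The cover is against the end stop of the closed deck and the tagged valve is shut. I handed the job in at about 12.5 s; the hand-in reports no verdict.

- **Cover:** I slid it along its guides by pushing the panel's -y wall with the shut fingers. The top camera shows it against the end stop with no visible gap, but the final nudge gave only about 2 N, so that rests on the pictures rather than on force.
- **Tagged handle:** I swept it clockwise from about 0.4 rad. The motion stalled with the force rising to about 9 N at the finger position where geometry puts fully shut. In the side view its tip is within a pixel or two of the predicted fully shut position.
- **Left alone:** In the pictures the untagged handle, the cup and the slide box look unmoved. The bottle is only partly in the final views, and the visible part is where it was. The arm finished clear, with no contact force.

No checks failed or disagreed.

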